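Free the seized plunger of a pellet die

ROBOT

A 7-joint arm with a two-finger parallel gripper is mounted at the origin on a cart in front of the work surface, level with it; the furniture and walls round the work are solid. World frame = base frame: x ahead of the robot, y to its left, z up, the work surface at z = 0. Lengths are in m, angles in rad, forces in N, time in s.
With the tool pointing down it reaches from about 0.4 to 0.85 m from the base axis. Payload 10.4 kg.
Tool frame: the origin (TCP) lies midway between the tips of the shut fingers; the grasp point (between the pads) lies 19 mm behind it; z points along the fingers, x is the direction in which the jaws open and shut, and the axes are right-handed (so a half turn about z gives the same grasp; the last joint's range is limited). The gripper opens to 85 mm and grips with 20 to 120 N. Pads are 22 mm wide; open, the fingers measure 114 mm over their backs; the gripper's body (76 mm by 85 mm) begins 54 mm behind the grasp point. The pads swing forward as they close: fully open they stand 13 mm farther back than shut.
Start: joints at [-1.216, 0.332, -0.065, 1.46, 0.022, 1.35, -0.088], TCP at [0.231, 0.581, 0.231] pointing down, gripper open.
Joint ranges: [-2.6, 2.6], [-0.5, 2.12], [-1.47, 1.34], [0.16, 2.42], [-1.27, 4.41], [0.06, 2.06], [-2.6, 2.6]. Speed limits (rad/s): [2.22, 2.22, 2.79, 2.79, 3.14, 3.14, 3.14].

INTERFACE

Orientations are given as a unit quaternion [x, y, z, w].
In Python, from workcell import manip, cams gives the robot as it stands.
- The arm moves only by the tool move_arm, never from a script. Its argument "moves" is a list of rows, each a list of 7 numbers: the turn, a rotation vector about the tool's x, y, z in degrees, then the shift along the tool's x, y, z in m, then the finger opening in m, from 0 to 0.0854. A call has 1 to 10 rows; each row is the pose to reach, as a shift and turn from the pose commanded when the call began, along the tool's axes at that moment; what a row does not reach only later rows make up. A row lasts 1/10 s, in which the tool goes at most 50 mm and 8.59 degrees, less where a joint would pass 70% of its speed; a pose out of reach is approached as far as the arm can. A call with a gripper value outside its range is refused whole. The fingers move at their own pace and stop on an object; "grip_force" is the grip in N (left out, the last holds). Time passes only in rows, so rows that repeat a pose let the fingers close. It gives the time, the measured TCP pose, the force and the opening at its end, in the units of the state.
- manip.get_obs(): the state, without advancing time (a new reading comes with each control period).
- cams.camera(name): name is "scene" or "top"; returns the picture (384x512x3 uint8, red, green, blue); there is no depth.
- cams.camera_params(name): a dict with "fx", "fy", "cx", "cy" (pixels), "xyz" and "rotation" of the camera in the world. Camera axes: x right, y up, looking along -z (the intrinsics and any distortion apply to the point x, -y, -z); pixel columns grow to the right and rows downward; lengths in m; the calibration is good to about 2 mm. A picture is of the moment at which its call begins. camera_params takes no time and is no camera call.
- manip.hand_in(): hands the job in, once; it reports no verdict.
The state is a dict: "clock": time; "joint_pos": joint angles; "joint_velocities": joint speeds; "tau": joint torques, N m; "position": TCP position; "ee_rot": TCP orientation; "ft_force": force on the tool from outside, world axes, zero at the start; "torque": the same for the moment, N m; "grip_width": opening from 0.0 (shut) to 1.0 (fully open).
Only numpy, scipy, OpenCV 4.12 (cv2) and the standard library are available. Lean on these libraries where they do the work, as an engineer would, in place of code of your own. Each camera call takes 0.05 s, during which the arm holds its last target. There are 200 camera calls.

TASK

The plunger has seized in the steel pellet die: work it loose by rocking its knob back and forth in small arcs with a light, steady upward pull, never so hard that the die itself lifts off its seat in the stand. When it breaks free, draw it out and stand it foot down, all the way in, in the empty hole of the white parts block. Leave everything else where it is.

Things in the scene. Friction and masses are not known exactly. Their poses are not given: they have to be found in the camera images.
- plunger: steel plunger, upright in the die, 0.15 kg: origin at the centre of its flat foot, z up along its axis. From the foot up: 12 mm land of 10 mm diameter with 1 mm rounded edge, 9 mm shank to 64 mm, then the knob to 88 mm: 18 mm thick along x (parallel flats with grip grooves, facing +x and -x), 36 mm long along y with round ends. At the start the foot is on the bore's floor; 16 mm of shank show
- plunger_knob (a point): on the plunger's axis, mid-height of the knob, 76 mm above the foot; axes as the plunger. Dried residue grips it: a straight pull below about 20 N does not move it. Turning takes 0.2 to 0.35 N m either way; only while it turns does a pull of 5 to 11 N make it creep up, 0.3 to 2 mm per radian. The grip halves 4 mm up and ends 8.5 mm up; then it slides out freely
- die_stand: dark steel stand of the die, fixed: round base of 94 mm, 8 mm thick, a 72 mm collar (22 mm high) round the die and two 6 mm pins, 43 mm high, at its +x side either side of the die's vacuum port; origin at the centre of its underside on the bench
- die_mouth (a point): centre of the bore's mouth in the top face of the die, 64 mm above the bench; z up. The die is a steel cylinder 56 mm wide and 56 mm high, about 1.2 kg, standing loose in the stand, which keeps it from turning. Bore on the axis, 12.5 mm wide, 48 mm deep
- die (a joint): height of the die above its seat in the stand, m; 0 when seated. Pulling up on the stuck plunger with more than some 13 N (up to 15 N, its own weight included) lifts the die; it sinks back when the pull ends
- parts_block: the white plastic parts block, fixed, 64 mm (x) by 112 mm (y) by 34 mm high, origin at the centre of its underside; one empty hole for the plunger at y = +28 mm; a short steel anvil stands in the other, at y = -30 mm, and sticks out 10 mm
- parts_block_hole0 (a point): centre of the mouth of the empty hole in the block's top face: 13 mm wide with a 2 mm chamfer, 26 mm deep; z up
- reagent_bottle_1: bystander: clear bottle with a white cap and a yellow band, 44 mm wide, 109 mm tall, loose; origin at the centre of its underside
- cal_weight: bystander: small brass weight, 20 mm wide, 33 mm tall, loose; origin at the centre of its underside
- beaker: bystander: small clear beaker, 48 mm wide, 57 mm tall, loose; origin at the centre of its underside
- slide_case: bystander: flat dark case, 151 by 32 by 21 mm, loose; origin at the centre of its underside
There are look-alikes about, which are no part of the job. Several things have the shape of the die_stand; the one meant has the colours described above. Several things have the shape of the plunger; the one meant has the colours described above.

How it is judged:
By the outcome, as a careful person would: the job done as asked, in the order asked, and still so for the second after the job is handed in, with the robot touching nothing.
It also fails if it takes over 70 s, if anything falls off the work surface, if the arm or the gripper's body presses on something with over 40 N, if the wrist force passes 120 N, or if a joint passes its speed limit or range.

## Working session

There is one attempt and no reset: what is moved stays moved. The work goes in short steps, Python scripts to look and compute and a tool call to move; the robot and the scene stay as the last step left them, time stands still between calls to the robot, and variables do not carry over. Pictures are saved under pics/ and viewed, about 8 in all and at most 12, crops included, and the job is handed in when it is done.

Besides the shell and the picture viewer there is one more tool, called by a JSON object that holds its "api" and its "payload". move_arm: Moves the arm, as the interface text tells. Its arguments: {"type":"object","properties":{"moves":{"type":"array","items":{"type":"array","items":{"type":"number"}}},"grip_force":{"type":"number"}},"required":["moves"]}

```bash
mkdir -p pics
cat > h.py <<'E'
from workcell import manip, cams
import numpy as np, cv2
from scipy.spatial.transform import Rotation as R
def snap(name,fn,crop=None,s=1):
    im=cams.camera(name)[:,:,::-1].copy(); cv2.imwrite('pics/raw_'+fn,im)
    if crop: a,b,c,d=crop; im=im[b:d,a:c]
    cv2.imwrite('pics/'+fn,cv2.resize(im,None,fx=s,fy=s,interpolation=cv2.INTER_CUBIC))
def ray(name,u,v):
    p=cams.camera_params(name); d=np.array([(u-p['cx'])/p['fx'],-(v-p['cy'])/p['fy'],-1])
    return np.array(p['xyz']),rot(p)@d
def rot(p):
    r=np.array(p['rotation']); return R.from_quat(r).as_matrix() if r.size==4 else r.reshape(3,3)
def at(name,u,v,z):
    o,d=ray(name,u,v); return o+d*(z-o[2])/d[2]
def proj(name,P):
    p=cams.camera_params(name); c=rot(p).T@(np.array(P)-p['xyz'])
    return p['cx']-p['fx']*c[0]/c[2], p['cy']+p['fy']*c[1]/c[2]
def tri(a,b):
    (o1,d1),(o2,d2)=ray(*a),ray(*b); A=np.c_[d1,-d2]; t=np.linalg.lstsq(A,o2-o1,rcond=None)[0]
    p,q=o1+d1*t[0],o2+d2*t[1]; return (p+q)/2,np.linalg.norm(p-q)
E
python3 - <<'E'
from h import *
for n in ('scene','top'): print(cams.camera_params(n)); 
snap('scene','s0.png',None,1.5); snap('top','t0.png',None,1.5)
print(manip.get_obs())
E
```

```text
{'fx': 461.5471205909811, 'fy': 461.5471205909811, 'cx': 261.4384566144091, 'cy': 194.3137822261865, 'xyz': array([0.80251475, 0.82328747, 0.52886021]), 'rotation': array([0.08216315, 0.51769479, 0.84212459, 0.12675764])}
{'fx': 409.90058952881037, 'fy': 409.90058952881037, 'cx': 252.64493872620045, 'cy': 200.911195433926, 'xyz': array([ 0.43941671, -0.04778751,  1.02438645]), 'rotation': array([ 0.03239548, -0.04100253, -0.69669296,  0.71546366])}
{'clock': 0.1, 'joint_pos': array([-1.21563065,  0.33279209, -0.06469032,  1.46088544,  0.02156159,
        1.34991076, -0.08851035]), 'joint_velocities': array([ 8.75123716e-05, -2.74380081e-03, -9.10709635e-04, -2.18078061e-03,
        1.10279357e-03,  4.18424733e-04,  2.25093683e-04]), 'tau': array([ 1.49065141e-03, -6.26750708e+01,  4.92994627e-02, -3.92427957e+01,
        1.63745438e-02,  6.99610740e-03,  5.04681122e-05]), 'position': array([0.230395  , 0.58060462, 0.2305924 ]), 'ee_rot': array([ 8.27300303e-01,  5.61759543e-01, -5.31102200e-04,  3.76718612e-04]), 'ft_force': array([ 0.68149577, -0.20794992, -0.6663183 ]), 'torque': array([0.05241966, 0.05620052, 0.03776594]), 'grip_width': 0.9969952773757008}
```

View pics/s0.png

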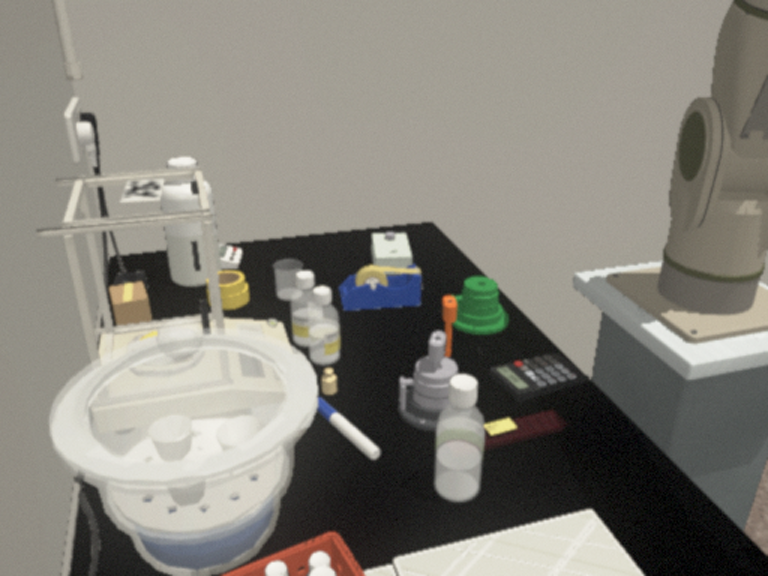

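View pics/t0.png

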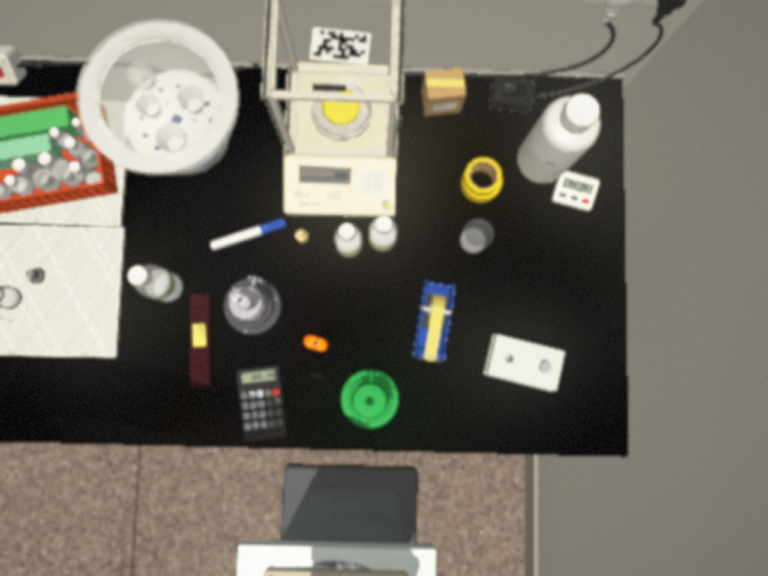

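The scene picture shows the steel die and plunger at about (435,345)–(430,400). In the top picture the die is at (250,303) and the white block at (525,362).

Look-alikes in the top picture: an orange plunger at (315,343), a green stand at (370,400) and a yellow ring at (482,180). I choose the grey steel die, and will check it in close crops.

Run:
```python
from h import *
s=cv2.imread('pics/raw_s0.png');t=cv2.imread('pics/raw_t0.png')
def c(im,u,v,w,h,k):
    o=cv2.resize(im[v:v+h,u:u+w],None,fx=k,fy=k,interpolation=cv2.INTER_CUBIC)
    for i in range(0,w,10): cv2.putText(o,str(u+i),(i*k,8),0,.3,(0,255,255)); cv2.line(o,(i*k,10),(i*k,14),(0,255,255))
    for i in range(10,h,10): cv2.putText(o,str(v+i),(0,i*k+3),0,.3,(0,255,255)); cv2.line(o,(20,i*k),(24,i*k),(0,255,255))
    return o
A=c(s,260,210,57,75,7)[:, :399]; B=c(t,145,178,57,43,7)[:, :399]
C=c(t,318,216,65,50,6)[:, :390]; D=c(s,240,148,65,37,6)[:, :390]
h=590
L=A[:h]; Rr=np.vstack([B,C])[:h]
W=np.zeros((600,800,3),np.uint8); W[:L.shape[0],:L.shape[1]]=L
W[:B.shape[0],400:400+B.shape[1]]=B; W[305:305+min(295,C.shape[0]),400:400+C.shape[1]]=C[:295]
cv2.imwrite('pics/m1.png',W)
```

```text
Traceback (most recent call last):
ValueError: all the input array dimensions except for the concatenation axis must match exactly, but along dimension 1, the array at index 0 has size 399 and the array at index 1 has size 390
```

```bash
cat >> h.py <<'E'
def c(im,u,v,w,h,k):
    o=cv2.resize(im[v:v+h,u:u+w],None,fx=k,fy=k,interpolation=cv2.INTER_CUBIC)
    for i in range(0,w,10): cv2.putText(o,str(u+i),(i*k,8),0,.3,(0,255,255)); cv2.line(o,(i*k,10),(i*k,14),(0,255,255))
    for i in range(10,h,10): cv2.putText(o,str(v+i),(0,i*k+3),0,.3,(0,255,255)); cv2.line(o,(20,i*k),(24,i*k),(0,255,255))
    return o
def mont(fn,parts):
    W=np.zeros((600,800,3),np.uint8)
    for x,y,o in parts:
        o=o[:600-y,:800-x]; W[y:y+o.shape[0],x:x+o.shape[1]]=o
    cv2.imwrite('pics/'+fn,W)
E
python3 - <<'E'
from h import *
s=cv2.imread('pics/raw_s0.png');t=cv2.imread('pics/raw_t0.png')
mont('m1.png',[(0,0,c(s,260,210,57,84,7)),(400,0,c(t,145,178,57,43,7)),(400,305,c(t,318,216,65,49,6))])
E
```

```text
(no output)
```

View pics/m1.png

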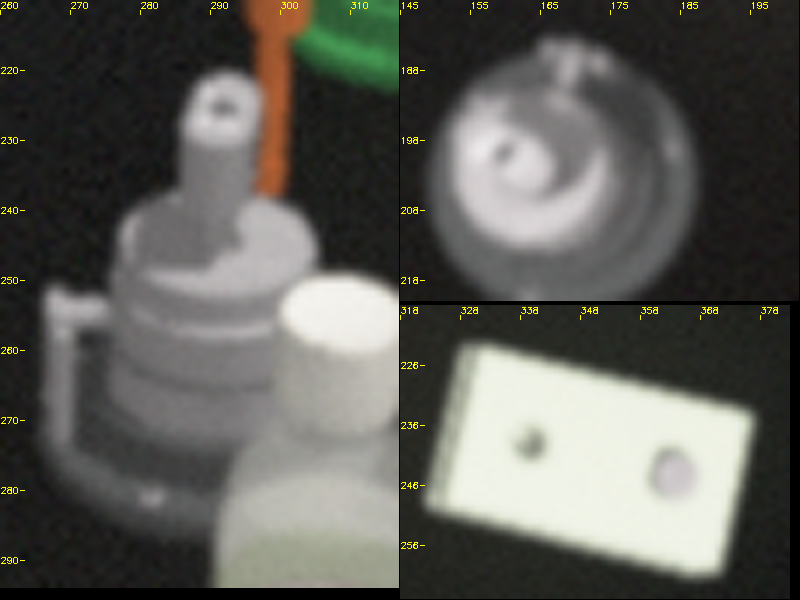

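The left crop confirms the steel plunger: knob socket at scene pixel (291.9,225.1) and top pixel (160.3,199.4). The port and pins are at the top of the stand in the top picture. The block's empty hole is at top pixel (339.5,239), and the anvil is the wider one at (363.7,244.5).

Run:
```python
from h import *
print('knob tri',tri(('scene',291.3,224.6),('top',159.8,198.9)))
print('knob top z',at('top',159.8,198.9,.104), at('scene',291.3,224.6,.104))
print('base',at('top',168.0,201.6,.008))
print('port',at('top',169,184,.051))
h=at('top',339.0,238.6,.034);a=at('top',363.2,244.2,.044);print('hole',h,a,np.linalg.norm(h-a))
cs=[at('top',318+(x+.5)/6-.5,216+(y-305+.5)/6-.5,.034)[:2] for x,y in((478,343),(755,412),(722,577),(447,510))]
print(cs,np.mean(cs,0),[np.linalg.norm(cs[i]-cs[i-1]) for i in range(4)])
for i in (0,3):
  e=cs[i]-cs[1 if i==0 else 2]; print(np.degrees(np.arctan2(-e[0],e[1])))
# knob outline hypotheses overlaid
c0=np.array(at('top',159.8,198.9,.104))
s=cv2.imread('pics/raw_s0.png');t=cv2.imread('pics/raw_t0.png');P=[]
for j,yaw in enumerate((-40,-15,10,35)):
  pts=[]
  for a in np.linspace(0,2*np.pi,60):
    x,y=.009*np.cos(a),.009*np.sin(a)+(.009 if np.sin(a)>0 else -.009)
    pts.append(R.from_euler('z',yaw,degrees=True).apply([x,y,0])+c0)
  for im,n,u,v,xo,yo in((s,'scene',275,215,j*200,0),(t,'top',145,185,j*200,300)):
    o=cv2.resize(im[v:v+35,u:u+25],None,fx=8,fy=8,interpolation=cv2.INTER_CUBIC)
    q=np.array([proj(n,p) for p in pts]); q=((q-[u,v]+.5)*8).astype(int)
    cv2.polylines(o,[q],True,(0,0,255),1);P.append((xo,yo,o))
mont('m2.png',P)
```

```text
knob tri (array([0.53352374, 0.15171887, 0.10396136]), np.float64(0.0017588547288951357))
knob top z [0.53433429 0.15137877 0.104     ] [0.53274225 0.1521324  0.104     ]
base [0.53804572 0.15150507 0.008     ]
port [0.57620702 0.14268592 0.051     ]
hole [ 0.45706776 -0.2692245   0.034     ] [ 0.44508094 -0.324968    0.044     ] 0.05788801117775473
[array([ 0.50111332, -0.41086912]), array([ 0.47619963, -0.52301944]), array([ 0.40976789, -0.50820655]), array([ 0.43363524, -0.39763267])] [ 0.45517902 -0.45993194] [np.float64(0.06876404626820314), np.float64(0.11488423444606281), np.float64(0.06806318828153451), np.float64(0.1131204440540541)]
-12.524619691739138
-12.180413694990976
```

View pics/m2.png

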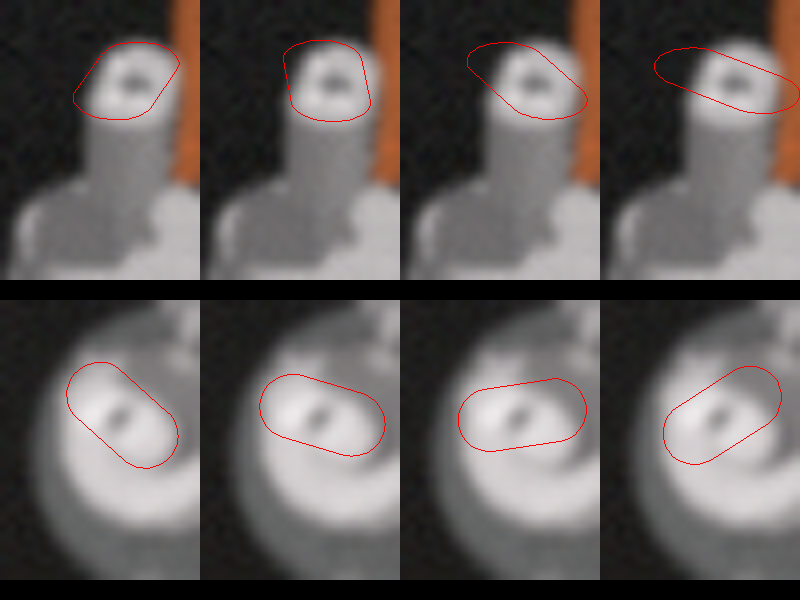

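The two cameras agree on the knob at about (0.534, 0.152), top at z = 0.104 as it should be. The knob yaw is about -22°. The crop matches the steel plunger, not the orange or green look-alikes. The block's yaw is about -12°, and its 64 by 112 mm edges come out a few mm large. The hole point failed the check because I forgot the crop offset for one panel, so I'll recompute it later. Next I work out the approach.

```bash
cat >> h.py <<'E'
def delta(pos,yaw,prev=None):
    o=manip.get_obs(); T=R.from_quat(o['ee_rot']); p=np.array(o['position'])
    y=np.radians(yaw); c_,s_=np.cos(y),np.sin(y)
    G=R.from_matrix(np.array([[c_,s_,0],[s_,-c_,0],[0,0,-1]]))
    print('rotvec',np.round(np.degrees((T.inv()*G).as_rotvec()),2),'shift',np.round(T.inv().apply(np.array(pos)-p),4))
def st():
    o=manip.get_obs(); T=R.from_quat(o['ee_rot']).as_matrix()
    print('t',o['clock'],'p',np.round(o['position'],4),'yaw',round(np.degrees(np.arctan2(T[1,0],T[0,0])),2),'z',np.round(T[:,2],4),'F',np.round(o['ft_force'],2),'M',np.round(o['torque'],3),'g',round(o['grip_width'],4),'q',np.round(o['joint_pos'],3))
E
python3 - <<'E'
from h import *
st(); delta([.534,.152,.17],-22)
print(at('top',210,228.5,.09))
# hole: pixel from crop was in montage coords with 305 offset
f=lambda x,y:(318+(x-400+.5)/6-.5,216+(y-305+.5)/6-.5)
h=at('top',*f(529,443),.034);a=at('top',*f(673,470),.044);print('hole',h,a,np.linalg.norm((h-a)[:2]))
cs=np.array([at('top',*f(x,y),.034)[:2] for x,y in((478,343),(755,412),(722,577),(447,510))]);m=cs.mean(0)
print('centre',m,'hole by geometry',m+R.from_euler('z',-12.4,degrees=True).apply([0,.028,0])[:2])
E
```

```text
t 0.1 p [0.2304 0.5806 0.2306] yaw 68.36 z [-5.0e-04 -1.2e-03 -1.0e+00] F [ 0.68 -0.21 -0.67] M [0.052 0.056 0.038] g 0.997 q [-1.216  0.333 -0.065  1.461  0.022  1.35  -0.089]
rotvec [6.000e-02 6.000e-02 9.036e+01] shift [-0.2863  0.4403  0.061 ]
[0.47127925 0.03735769 0.09      ]
hole [ 0.45711308 -0.26942596  0.034     ] [ 0.44772669 -0.32469409  0.044     ] 0.056059523424256935
centre [ 0.4509825  -0.29826275] hole by geometry [ 0.45699509 -0.27091593]
```

{"api": "move_arm", "payload": {"moves": [[0,0,8.5,-0.026,0.04,0.003,0.07],[0,0,17,-0.052,0.08,0.006,0.07],[0,0,25,-0.078,0.12,0.01,0.07],[0,0,34,-0.104,0.16,0.015,0.06],[0,0,42,-0.13,0.2,0.02,0.06],[0,0,50,-0.156,0.24,0.025,0.06],[0,0,58,-0.182,0.28,0.03,0.06],[0,0,66,-0.208,0.32,0.035,0.05],[0,0,74,-0.234,0.36,0.04,0.05],[0,0,82,-0.26,0.4,0.05,0.05]]}}

```text
clock: 1.1
position: [0.5074, 0.1901, 0.1815]
ee_rot: [0.993, -0.122, 0.0, -0.0]
ft_force: [0.7, 0.4, 0.1]
grip_width: 0.585
```

Run:
```python
from h import *
st(); delta([.534,.152,.13],-22)
```

```text
t 1.1 p [0.5074 0.1901 0.1815] yaw -13.97 z [ 9.e-04  7.e-04 -1.e+00] F [0.67 0.44 0.06] M [ 0.086 -0.053  0.024] g 0.5853 q [-0.773  0.182  0.371  1.769 -0.071  1.202 -0.626]
rotvec [-0.06 -0.03  8.03] shift [0.035  0.0306 0.0515]
```

{"api": "move_arm", "payload": {"moves": [[0,0,8,0.035,0.0306,0.0515,0.05],[0,0,8,0.035,0.0306,0.0515,0.05],[0,0,8,0.035,0.0306,0.0515,0.05],[0,0,8,0.035,0.0306,0.0515,0.05]], "grip_force": 40}}

```text
clock: 1.5
position: [0.5329, 0.1545, 0.1301]
ee_rot: [0.982, -0.187, -0.0, -0.0]
ft_force: [-0.5, 0.2, -0.2]
grip_width: 0.585
```

Run:
```python
from h import *
s=cams.camera('scene')[:,:,::-1].copy();t=cams.camera('top')[:,:,::-1].copy()
st(); delta([.534,.152,.075],-22)
mont('m3.png',[(0,0,c(s,255,170,66,75,6)),(400,0,c(t,130,165,66,75,6))])
```

```text
t 1.6 p [0.5332 0.1555 0.1309] yaw -21.5 z [ 0.0011  0.0013 -1.    ] F [0.36 0.75 0.26] M [ 0.058  0.034 -0.011] g 0.5886 q [-0.716  0.265  0.407  1.793 -0.117  1.105 -0.645]
rotvec [-0.1  -0.03  0.5 ] shift [0.002  0.0031 0.0559]
```

View pics/m3.png

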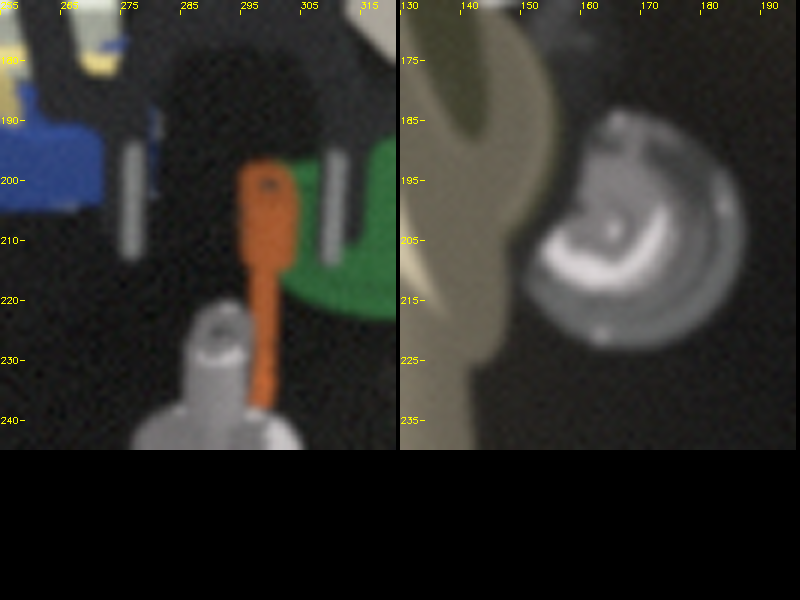

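The scene crop shows the open fingers at columns 276 and 311, straddling the knob at (291,225). Next: descend.

{"api": "move_arm", "payload": {"moves": [[0,0,0,0,0,0.03,0.05],[0,0,0,0,0,0.055,0.05],[0,0,0,0,0,0.055,0.05],[0,0,0,0,0,0.055,0.05],[0,0,0,0,0,0.055,0.05]]}}

```text
clock: 2.1
position: [0.5341, 0.1546, 0.0767]
ee_rot: [0.982, -0.187, 0.001, -0.001]
ft_force: [-0.3, -0.5, 1.8]
grip_width: 0.583
```

Run:
```python
from h import *
st(); delta([.534,.152,.075],-22)
for i in range(2):
  s=cams.camera('scene')[:,:,::-1].copy(); st()
cv2.imwrite('pics/m4.png',c(s,250,180,66,75,8))
```

```text
t 2.1 p [0.5341 0.1546 0.0767] yaw -21.6 z [ 0.0023  0.0014 -1.    ] F [-0.33 -0.54  1.83] M [ 0.016 -0.011  0.031] g 0.5827 q [-0.701  0.332  0.396  1.84  -0.151  0.996 -0.619]
rotvec [-0.12 -0.1   0.4 ] shift [0.0008 0.0025 0.0017]
t 2.15 p [0.5342 0.1545 0.0766] yaw -21.61 z [ 0.0024  0.0014 -1.    ] F [-1.25  0.9   0.92] M [-0.019 -0.022  0.014] g 0.5841 q [-0.7    0.332  0.396  1.84  -0.151  0.996 -0.619]
t 2.2 p [0.5341 0.1543 0.0764] yaw -21.63 z [ 0.0022  0.0013 -1.    ] F [-0.17  1.13  0.43] M [ 0.006  0.02  -0.004] g 0.5897 q [-0.7    0.333  0.396  1.84  -0.151  0.995 -0.619]
```

View pics/m4.png

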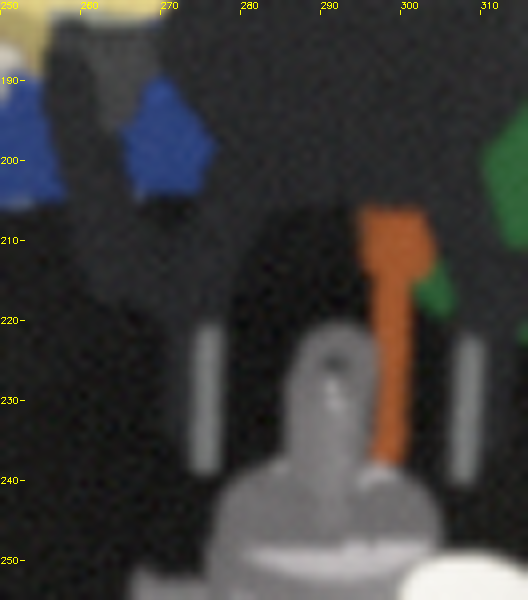

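{"api": "move_arm", "payload": {"moves": [[0,0,0,0,0,0,0.03],[0,0,0,0,0,0,0.02],[0,0,0,0,0,0,0.01],[0,0,0,0,0,0,0.01],[0,0,0,0,0,0,0.01],[0,0,0,0,0,0,0.01]], "grip_force": 60}}

```text
clock: 2.8
position: [0.534, 0.1537, 0.0755]
ee_rot: [0.982, -0.188, 0.001, -0.0]
ft_force: [1.1, -2.2, 6.1]
grip_width: 0.202
```

Run:
```python
from h import *
st()
```

```text
t 2.8 p [0.534  0.1537 0.0755] yaw -21.66 z [ 1.5e-03  3.0e-04 -1.0e+00] F [ 1.13 -2.17  6.13] M [-0.333 -0.199  0.045] g 0.2025 q [-0.7    0.334  0.396  1.841 -0.151  0.995 -0.619]
```

{"api": "move_arm", "payload": {"moves": [[0,0,0,0,0,-0.001,0.01],[0,0,0,0,0,-0.001,0.01]]}}

```text
clock: 3.0
position: [0.5337, 0.1535, 0.0756]
ee_rot: [0.982, -0.188, 0.001, -0.0]
ft_force: [5.3, -1.2, -4.7]
grip_width: 0.2
```

Run:
```python
from h import *
st()
```

```text
t 3.0 p [0.5337 0.1535 0.0756] yaw -21.66 z [ 1.1e-03 -2.0e-04 -1.0e+00] F [ 5.32 -1.24 -4.65] M [-0.245 -1.287  0.056] g 0.1997 q [-0.7    0.334  0.396  1.841 -0.151  0.995 -0.619]
```

{"api": "move_arm", "payload": {"moves": [[0,0,7,0,0,-0.0003,0.01],[0,0,14,0,0,-0.0003,0.01],[0,0,14,0,0,-0.0003,0.01],[0,0,7,0,0,-0.0004,0.01],[0,0,0,0,0,-0.0005,0.01]]}}

```text
clock: 3.5
position: [0.5334, 0.1535, 0.0759]
ee_rot: [0.983, -0.184, 0.0, 0.0]
ft_force: [6.6, -1.0, -7.5]
grip_width: 0.199
```

Run:
```python
from h import *
st()
```

```text
t 3.5 p [0.5334 0.1535 0.0759] yaw -21.15 z [ 4.e-04 -5.e-04 -1.e+00] F [ 6.58 -0.98 -7.51] M [-0.351 -1.593 -0.147] g 0.1992 q [-0.699  0.333  0.395  1.841 -0.15   0.996 -0.611]
```

{"api": "move_arm", "payload": {"moves": [[0,0,-8,0.0005,-0.0002,-0.0001,0.01],[0,0,-15,0.0005,-0.0002,-0.0002,0.01],[0,0,-7,0.0005,-0.0002,-0.0003,0.01],[0,0,1,0.0005,-0.0002,-0.0004,0.01],[0,0,9,0.0005,-0.0002,-0.0005,0.01],[0,0,15,0.0005,-0.0002,-0.0006,0.01]]}}

```text
clock: 4.1
position: [0.5335, 0.1533, 0.0763]
ee_rot: [0.949, -0.315, -0.0, 0.0]
ft_force: [4.1, -1.2, -7.3]
grip_width: 0.2
```

Run:
```python
from h import *
st()
```

```text
t 4.1 p [0.5335 0.1533 0.0763] yaw -36.73 z [-5.e-04 -8.e-04 -1.e+00] F [ 4.08 -1.2  -7.32] M [-0.484 -1.27   0.187] g 0.2005 q [-0.736  0.338  0.44   1.842 -0.168  0.999 -0.868]
```

{"api": "move_arm", "payload": {"moves": [[0,0,-8,0.0002,0,-0.0002,0.01],[0,0,-16,0.0002,0,-0.0003,0.01],[0,0,-24,0.0003,0,-0.0004,0.01],[0,0,-30,0.0003,0,-0.0005,0.01],[0,0,-22,0.0003,0,-0.0006,0.01],[0,0,-14,0.0003,0,-0.0007,0.01],[0,0,-6,0.0003,0,-0.0008,0.01],[0,0,0,0.0003,0,-0.0009,0.01],[0,0,-8,0.0003,0,-0.001,0.01],[0,0,-15,0.0003,0,-0.0011,0.01]]}}

```text
clock: 5.1
position: [0.5335, 0.1534, 0.0772]
ee_rot: [0.983, -0.183, -0.0, 0.0]
ft_force: [3.8, -1.6, -8.7]
grip_width: 0.199
```

Run:
```python
from h import *
st()
```

```text
t 5.1 p [0.5335 0.1534 0.0772] yaw -21.13 z [-9.e-04 -8.e-04 -1.e+00] F [ 3.85 -1.56 -8.73] M [-0.245 -1.053 -0.101] g 0.1986 q [-0.697  0.332  0.393  1.839 -0.148  1.001 -0.611]
```

{"api": "move_arm", "payload": {"moves": [[0,0,-8,0,0,-0.0001,0.01],[0,0,-15,0,0,-0.0002,0.01],[0,0,-7,0,0,-0.0003,0.01],[0,0,1,0,0,-0.0004,0.01],[0,0,9,0,0,-0.0005,0.01],[0,0,15,0,0,-0.0006,0.01],[0,0,7,0,0,-0.0007,0.01],[0,0,-1,0,0,-0.0008,0.01],[0,0,-9,0,0,-0.0009,0.01],[0,0,-15,0,0,-0.001,0.01]]}}

```text
clock: 6.1
position: [0.5335, 0.1534, 0.0782]
ee_rot: [0.999, -0.053, -0.0, 0.0]
ft_force: [3.0, 0.3, -8.8]
grip_width: 0.202
```

Run:
```python
from h import *
st()
```

```text
t 6.1 p [0.5335 0.1534 0.0782] yaw -6.1 z [-1.e-03 -5.e-04 -1.e+00] F [ 2.95  0.31 -8.75] M [ 0.043 -1.151 -0.17 ] g 0.202 q [-0.66   0.327  0.349  1.836 -0.13   1.002 -0.364]
```

{"api": "move_arm", "payload": {"moves": [[0,0,8,0,0,-0.0001,0.01],[0,0,16,0,0,-0.0002,0.01],[0,0,24,0,0,-0.0003,0.01],[0,0,30,0,0,-0.0004,0.01],[0,0,22,0,0,-0.0005,0.01],[0,0,14,0,0,-0.0006,0.01],[0,0,6,0,0,-0.0007,0.01],[0,0,0,0,0,-0.0008,0.01],[0,0,8,0,0,-0.0009,0.01],[0,0,15,0,0,-0.001,0.01]]}}

```text
clock: 7.1
position: [0.5336, 0.1532, 0.0793]
ee_rot: [0.982, -0.188, -0.0, 0.0]
ft_force: [4.4, 0.1, -8.0]
grip_width: 0.2
```

Run:
```python
from h import *
st()
```

```text
t 7.1 p [0.5336 0.1532 0.0793] yaw -21.7 z [-9.e-04 -4.e-04 -1.e+00] F [ 4.37  0.11 -8.01] M [-0.018 -1.011  0.167] g 0.2005 q [-0.696  0.329  0.392  1.837 -0.147  1.005 -0.622]
```

{"api": "move_arm", "payload": {"moves": [[0,0,8,0,0,-0.0001,0.01],[0,0,15,0,0,-0.0003,0.01],[0,0,7,0,0,-0.0004,0.01],[0,0,-1,0,0,-0.0005,0.01],[0,0,-9,0,0,-0.0006,0.01],[0,0,-15,0,0,-0.0008,0.01],[0,0,-7,0,0,-0.0009,0.01],[0,0,1,0,0,-0.001,0.01],[0,0,9,0,0,-0.0011,0.01],[0,0,15,0,0,-0.0012,0.01]]}}

```text
clock: 8.1
position: [0.5336, 0.1533, 0.0807]
ee_rot: [0.949, -0.315, -0.0, 0.0]
ft_force: [4.2, 0.0, -5.4]
grip_width: 0.2
```

Run:
```python
from h import *
st()
```

```text
t 8.1 p [0.5336 0.1533 0.0807] yaw -36.73 z [-8.e-04 -6.e-04 -1.e+00] F [ 4.19  0.02 -5.42] M [-0.31  -0.97   0.052] g 0.2004 q [-0.732  0.332  0.435  1.838 -0.163  1.008 -0.871]
```

{"api": "move_arm", "payload": {"moves": [[0,0,-8,0,0,-0.0003,0.01],[0,0,-16,0,0,-0.0005,0.01],[0,0,-24,0,0,-0.0007,0.01],[0,0,-30,0,0,-0.0009,0.01],[0,0,-22,0,0,-0.0011,0.01],[0,0,-14,0,0,-0.0013,0.01],[0,0,-6,0,0,-0.0015,0.01],[0,0,0,0,0,-0.0017,0.01],[0,0,-8,0,0,-0.0019,0.01],[0,0,-15,0,0,-0.0021,0.01]]}}

```text
clock: 9.1
position: [0.5335, 0.1535, 0.0825]
ee_rot: [0.983, -0.183, -0.0, 0.0]
ft_force: [3.9, -0.9, -8.2]
grip_width: 0.201
```

Run:
```python
from h import *
st()
```

```text
t 9.1 p [0.5335 0.1535 0.0825] yaw -21.12 z [-9.e-04 -6.e-04 -1.e+00] F [ 3.93 -0.88 -8.24] M [-0.204 -1.095 -0.077] g 0.2006 q [-0.694  0.325  0.389  1.834 -0.143  1.011 -0.616]
```

{"api": "move_arm", "payload": {"moves": [[0,0,-8,0,0,-0.0001,0.01],[0,0,-15,0,0,-0.0003,0.01],[0,0,-7,0,0,-0.0005,0.01],[0,0,1,0,0,-0.0007,0.01],[0,0,9,0,0,-0.0009,0.01],[0,0,15,0,0,-0.0011,0.01],[0,0,7,0,0,-0.0013,0.01],[0,0,-1,0,0,-0.0015,0.01],[0,0,-9,0,0,-0.0017,0.01],[0,0,-15,0,0,-0.0019,0.01]]}}

```text
clock: 10.1
position: [0.5338, 0.1534, 0.0848]
ee_rot: [0.999, -0.053, -0.0, 0.0]
ft_force: [3.0, -1.4, -3.2]
grip_width: 0.2
```

Run:
```python
from h import *
st()
```

```text
t 10.1 p [0.5338 0.1534 0.0848] yaw -6.09 z [-5.e-04 -4.e-04 -1.e+00] F [ 3.05 -1.36 -3.21] M [-0.244 -0.77  -0.084] g 0.2001 q [-0.658  0.318  0.346  1.83  -0.125  1.015 -0.368]
```

{"api": "move_arm", "payload": {"moves": [[0,0,8,0,0,-0.0003,0.01],[0,0,16,0,0,-0.0006,0.01],[0,0,24,0,0,-0.0009,0.01],[0,0,30,0,0,-0.0012,0.01],[0,0,22,0,0,-0.0015,0.01],[0,0,16,0,0,-0.002,0.01],[0,0,16,0,0,-0.002,0.01]]}}

```text
clock: 10.8
position: [0.5334, 0.1537, 0.087]
ee_rot: [0.981, -0.194, -0.001, 0.0]
ft_force: [0.0, -0.8, -0.9]
grip_width: 0.198
```

Run:
```python
from h import *
s=cams.camera('scene')[:,:,::-1].copy()
st()
cv2.imwrite('pics/m5.png',c(s,250,180,66,100,6))
```

```text
t 10.85 p [0.5334 0.1537 0.087 ] yaw -22.62 z [-1.3e-03  2.0e-04 -1.0e+00] F [ 0.86  0.21 -0.45] M [-0.085  0.031  0.002] g 0.1989 q [-0.696  0.319  0.392  1.831 -0.142  1.02  -0.643]
```

View pics/m5.png

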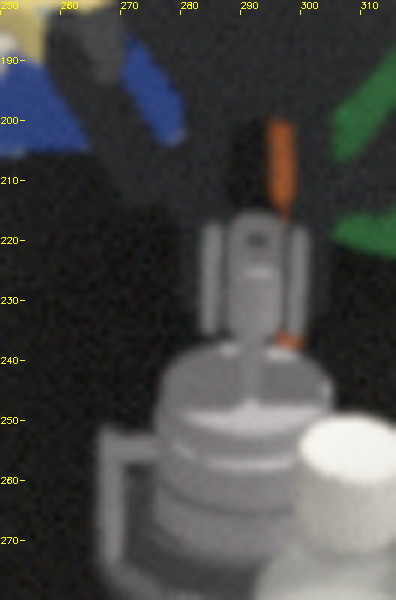

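The knob has risen and shows free at (292,225). The die's top edge is unchanged at about row 240, and the force is near zero. Next: draw it straight out.

{"api": "move_arm", "payload": {"moves": [[0,0,0,0,0,-0.01,0.01],[0,0,0,0,0,-0.02,0.01],[0,0,0,0,0,-0.03,0.01],[0,0,0,0,0,-0.04,0.01],[0,0,0,0,0,-0.055,0.01],[0,0,0,0,0,-0.075,0.01],[0,0,0,0,0,-0.1,0.01],[0,0,0,0,0,-0.12,0.01],[0,0,0,0,0,-0.12,0.01]]}}

```text
clock: 11.75
position: [0.5354, 0.154, 0.2107]
ee_rot: [0.981, -0.196, 0.002, -0.002]
ft_force: [1.5, -1.0, -1.0]
grip_width: 0.201
```

Run:
```python
from h import *
st();delta([.457,-.2695,.205],-22)
```

```text
t 11.75 p [0.5354 0.154  0.2107] yaw -22.66 z [ 0.0047  0.0026 -1.    ] F [ 1.48 -1.05 -0.95] M [-0.014  0.017  0.033] g 0.2009 q [-0.724  0.193  0.413  1.699 -0.082  1.262 -0.689]
rotvec [-0.24 -0.19 -0.66] shift [0.0908 0.421  0.0043]
```

{"api": "move_arm", "payload": {"moves": [[0,0,0,0.005,0.025,0,0.01],[0,0,0,0.014,0.065,0,0.01],[0,0,0,0.024,0.11,0,0.01],[0,0,0,0.034,0.155,0,0.01],[0,0,0,0.043,0.2,0,0.01],[0,0,0,0.053,0.245,0,0.01],[0,0,0,0.063,0.29,0,0.01],[0,0,0,0.072,0.335,0,0.01],[0,0,0,0.082,0.38,0,0.01],[0,0,0,0.088,0.41,0,0.01]]}}

```text
clock: 12.75
position: [0.4557, -0.2618, 0.207]
ee_rot: [0.98, -0.198, -0.0, 0.0]
ft_force: [0.3, -0.2, -0.9]
grip_width: 0.203
```

Run:
```python
from h import *
st();delta([.457,-.2695,.12],-22)
```

```text
t 12.75 p [ 0.4557 -0.2618  0.207 ] yaw -22.81 z [-2.e-04 -4.e-04 -1.e+00] F [ 0.26 -0.2  -0.91] M [-0.018 -0.041  0.046] g 0.2028 q [-0.257  0.141  0.761  1.791 -0.102  1.25   0.133]
rotvec [ 0.02 -0.   -0.81] shift [0.0042 0.0065 0.087 ]
```

{"api": "move_arm", "payload": {"moves": [[0,0,0,0.004,0.0065,0.02,0.01],[0,0,0,0.004,0.0065,0.05,0.01],[0,0,0,0.004,0.0065,0.08,0.01],[0,0,0,0.004,0.0065,0.095,0.01],[0,0,0,0.004,0.0065,0.095,0.01],[0,0,0,0.004,0.0065,0.095,0.01],[0,0,0,0.004,0.0065,0.095,0.01]]}}

```text
clock: 13.45
position: [0.4594, -0.2666, 0.1136]
ee_rot: [0.981, -0.196, 0.001, 0.0]
ft_force: [0.6, 0.2, -1.6]
grip_width: 0.201
```

Run:
```python
from h import *
s=cams.camera('scene')[:,:,::-1].copy();t=cams.camera('top')[:,:,::-1].copy()
cv2.imwrite('pics/raw_s6.png',s);cv2.imwrite('pics/raw_t6.png',t)
st()
print(proj('scene',[.457,-.2695,.034]),proj('top',[.457,-.2695,.034]))
mont('m6.png',[(0,0,c(s,235,120,50,60,8)),(405,0,c(t,318,210,65,60,6))])
```

```text
t 13.55 p [ 0.4593 -0.2665  0.1134] yaw -22.64 z [ 2.e-03 -3.e-04 -1.e+00] F [-0.3  -0.25 -1.6 ] M [-0.001 -0.021  0.035] g 0.198 q [-0.203  0.27   0.74   1.886 -0.209  1.061  0.226]
(np.float64(261.4193261485098), np.float64(166.72036601836658)) (np.float64(339.11374264285246), np.float64(238.63117214529763))
```

View pics/m6.png

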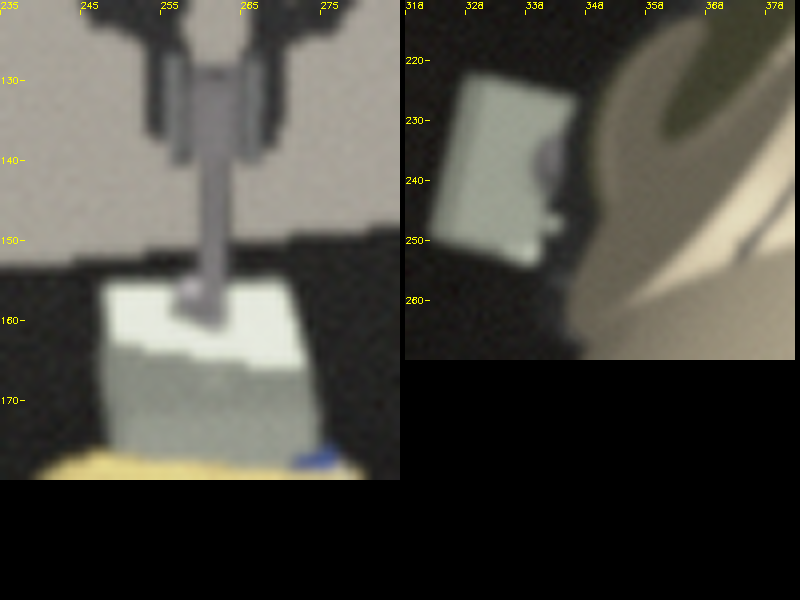

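The scene crop shows the plunger hanging upright, foot at about (261.2,160.5). The lower part of the block's top is in the arm's shadow, and the hole should be near (261,167). In the top view the gripper hides the hole. I'll check the foot against its predicted pixel and view the undisturbed hole in the first scene picture.

Run:
```python
from h import *
f=[.4593,-.2665,.0537]
print('foot pred',proj('scene',f),'knobtop',proj('scene',[.4593,-.2665,.1417]))
Rz=R.from_euler('z',-12.4,degrees=True)
for x in(-.032,.032):
  for y in(-.056,.056):
    print((x,y),np.round(proj('scene',Rz.apply([x,y,0])+[.451,-.2983,.034]),1))
print('anvil top',proj('scene',Rz.apply([0,-.03,.01])+[.451,-.2983,.034]),'hole',proj('scene',Rz.apply([0,.028,0])+[.451,-.2983,.034]))
a=cv2.imread('pics/raw_s0.png'); b=cv2.imread('pics/raw_s6.png')
g=lambda im: cv2.convertScaleAbs(im,alpha=1.0)
# gamma/contrast stretch in shadow for second
d=np.clip((b.astype(float)-90)*2.2,0,255).astype(np.uint8)
mont('m7.png',[(0,0,c(a,240,145,40,35,10)),(405,0,c(d,240,145,40,35,10))])
```

```text
foot pred (np.float64(260.9857947661638), np.float64(160.46844905220175)) knobtop (np.float64(261.21354655566415), np.float64(128.9881841388122))
(-0.032, -0.056) [269.8 154.6]
(-0.032, 0.056) [274.2 170.4]
(0.032, -0.056) [247.6 155.2]
(0.032, 0.056) [250.1 171. ]
anvil top (np.float64(259.49431643930257), np.float64(155.05081825847776)) hole (np.float64(261.2543652445955), np.float64(166.51604677079686))
```

View pics/m7.png

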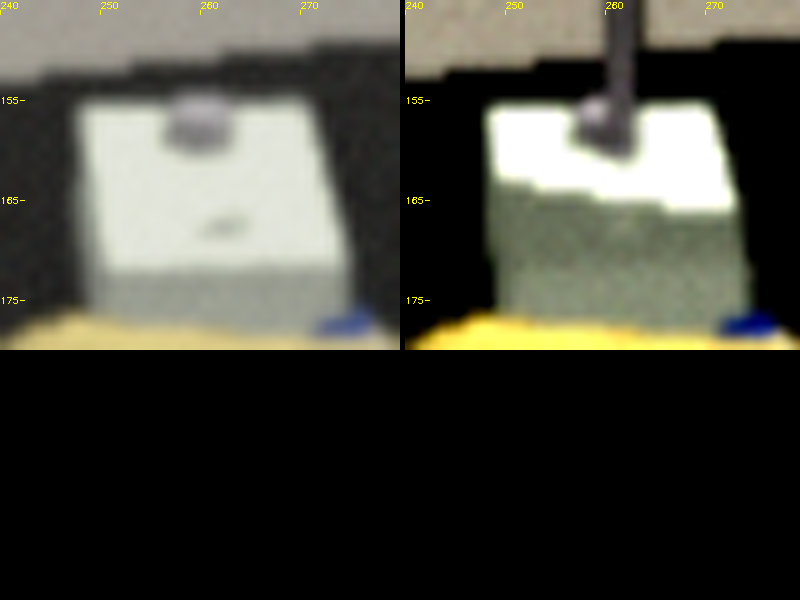

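The hole in the first scene picture is at (262.0,167.2) against my prediction of (261.3,166.5). The foot matches its prediction within 0.4 px. Combining cameras and arm readings, the hole is about (0.456,-0.2677), so I shift about 3 mm and lower to the mouth.

{"api": "move_arm", "payload": {"moves": [[0,0,0,-0.0025,0.0017,0,0.01],[0,0,0,-0.0025,0.0017,0.01,0.01],[0,0,0,-0.0025,0.0017,0.016,0.01],[0,0,0,-0.0025,0.0017,0.02,0.01],[0,0,0,-0.0025,0.0017,0.023,0.01],[0,0,0,-0.0025,0.0017,0.023,0.01]]}}

```text
clock: 14.15
position: [0.4569, -0.2678, 0.0902]
ee_rot: [0.981, -0.196, 0.002, 0.0]
ft_force: [3.8, -2.6, -2.3]
grip_width: 0.2
```

Run:
```python
from h import *
st()
```

```text
t 14.15 p [ 0.4569 -0.2678  0.0902] yaw -22.66 z [ 0.0031 -0.0012 -1.    ] F [ 3.77 -2.64 -2.29] M [-0.934 -1.167  0.014] g 0.2 q [-0.187  0.301  0.73   1.911 -0.235  1.013  0.25 ]
```

Foot is in the mouth with a few N of side force from the wall. I'll ease over 1 mm and go on down.

{"api": "move_arm", "payload": {"moves": [[0,0,0,0.001,0.0003,0,0.01],[0,0,0,0.001,0.0003,0.003,0.01],[0,0,0,0.001,0.0003,0.006,0.01],[0,0,0,0.001,0.0003,0.009,0.01],[0,0,0,0.001,0.0003,0.009,0.01]]}}

```text
clock: 14.65
position: [0.457, -0.2679, 0.0798]
ee_rot: [0.981, -0.196, 0.001, 0.0]
ft_force: [6.9, -4.0, -4.2]
grip_width: 0.195
```

Run:
```python
from h import *
st()
```

```text
t 14.65 p [ 0.457  -0.2679  0.0798] yaw -22.64 z [ 0.0012 -0.0012 -1.    ] F [ 6.91 -3.98 -4.17] M [-1.11  -1.701  0.045] g 0.1947 q [-0.179  0.319  0.723  1.917 -0.249  0.995  0.26 ]
```

{"api": "move_arm", "payload": {"moves": [[0,0,0,0.0014,0.0003,0,0.01],[0,0,0,0.0014,0.0003,0,0.01],[0,0,0,0.0014,0.0003,0.003,0.01],[0,0,0,0.0014,0.0003,0.005,0.01]]}}

```text
clock: 15.05
position: [0.4574, -0.2682, 0.0748]
ee_rot: [0.981, -0.196, -0.0, -0.0]
ft_force: [1.0, -1.2, -0.1]
grip_width: 0.2
```

Run:
```python
from h import *
st()
```

```text
t 15.05 p [ 0.4574 -0.2682  0.0748] yaw -22.64 z [-4.e-04  2.e-04 -1.e+00] F [ 0.97 -1.15 -0.11] M [-0.461 -0.581  0.009] g 0.1997 q [-0.173  0.329  0.719  1.918 -0.258  0.988  0.267]
```

Side force is nearly gone, with 7 mm left to the floor (TCP about 0.0675).

{"api": "move_arm", "payload": {"moves": [[0,0,0,0.0004,0.0001,0.002,0.01],[0,0,0,0.0004,0.0001,0.004,0.01],[0,0,0,0.0004,0.0001,0.006,0.01],[0,0,0,0.0004,0.0001,0.007,0.01],[0,0,0,0.0004,0.0001,0.0075,0.01]]}}

```text
clock: 15.55
position: [0.4576, -0.2684, 0.0674]
ee_rot: [0.981, -0.196, -0.0, -0.0]
ft_force: [-0.3, -0.6, 2.2]
grip_width: 0.196
```

Run:
```python
from h import *
st()
```

```text
t 15.55 p [ 0.4576 -0.2684  0.0674] yaw -22.65 z [-7.e-04  5.e-04 -1.e+00] F [-0.32 -0.65  2.15] M [0.059 0.252 0.017] g 0.196 q [-0.167  0.342  0.714  1.922 -0.268  0.975  0.275]
```

Contact with the floor is at the expected height (0.0674), and the force has turned upward. Next: press slightly and open.

{"api": "move_arm", "payload": {"moves": [[0,0,0,0,0,0.0005,0.01],[0,0,0,0,0,0.0005,0.01],[0,0,0,0,0,0.0005,0.025],[0,0,0,0,0,0.0005,0.035],[0,0,0,0,0,0.0005,0.04],[0,0,0,0,0,0.0005,0.045],[0,0,0,0,0,0.0005,0.045]]}}

```text
clock: 16.25
position: [0.4579, -0.2686, 0.0671]
ee_rot: [0.981, -0.196, -0.0, -0.0]
ft_force: [0.2, 1.0, -0.3]
grip_width: 0.521
```

Run:
```python
from h import *
st()
```

```text
t 16.25 p [ 0.4579 -0.2686  0.0671] yaw -22.65 z [ 0.e+00  1.e-04 -1.e+00] F [ 0.16  1.01 -0.25] M [ 0.007 -0.01  -0.008] g 0.5214 q [-0.167  0.342  0.713  1.922 -0.269  0.973  0.276]
```

Released with no force on the tool. Raise, then clear the top view by moving back toward the robot's other side.

{"api": "move_arm", "payload": {"moves": [[0,0,0,0,0,-0.01,0.045],[0,0,0,0,0,-0.03,0.045],[0,0,0,0,0,-0.06,0.045],[0,0,0,0,0,-0.1,0.045],[0,0,0,0,0,-0.14,0.045],[0,0,0,0.02,0.04,-0.15,0.045],[0,0,0,0.03,0.08,-0.15,0.045],[0,0,0,0.04,0.12,-0.15,0.045],[0,0,0,0.05,0.15,-0.15,0.045],[0,0,0,0.05,0.15,-0.15,0.045]]}}

```text
clock: 17.25
position: [0.4436, -0.4308, 0.2178]
ee_rot: [0.98, -0.199, -0.0, 0.001]
ft_force: [0.2, -0.6, 0.3]
grip_width: 0.527
```

Run:
```python
from h import *
s=cams.camera('scene')[:,:,::-1].copy();t=cams.camera('top')[:,:,::-1].copy();st()
print('seated knob top pred', proj('scene',[.4574,-.269,.096]),'if out 5mm',proj('scene',[.4574,-.269,.101]))
mont('m8.png',[(0,0,c(s,235,115,60,68,6)),(0,410,c(s,255,215,60,32,6)),(400,0,c(t,318,210,65,60,6)),(400,365,c(t,140,175,66,40,6))])
```

```text
t 17.35 p [ 0.4458 -0.4269  0.2175] yaw -22.74 z [-4.e-04 -3.e-04 -1.e+00] F [ 0.37 -0.21  0.01] M [0.056 0.019 0.073] g 0.5288 q [ 0.065  0.404  0.822  1.539 -0.3    1.33   0.522]
seated knob top pred (np.float64(261.498550334146), np.float64(145.1967765197939)) if out 5mm (np.float64(261.5122176876934), np.float64(143.4106906553491))
```

View pics/m8.png

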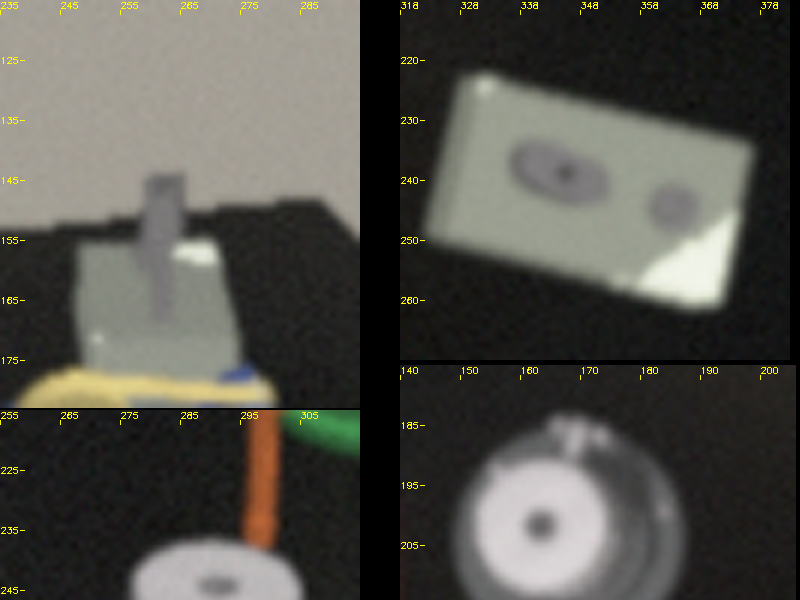

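The last picture shows the plunger upright in the hole. Its knob-top centre is at about scene (261,145.5), against 145.2 predicted for fully seated. The anvil is unmoved, and the die's bore is empty with the die still in its stand.

```bash
python3 -c "
from workcell import manip
print(manip.hand_in())"
```

```text
the job is handed in; nothing more can be done
None
```

The plunger is out of the die and standing foot down, fully seated, in the empty hole of the white parts block. I handed the job in at about 17 s on the clock.

- **Freeing it:** I rocked the knob in arcs of about ±15°. The upward pull read about 3 to 9 N between moves, below the 13 N that lifts the die. It broke free about 9 mm up, and I then drew it straight out.
- **Placing it:** The foot met the hole's floor with the tool at 0.0674 m, against 0.0675 m predicted. Side force against the hole wall reached about 8 N on the way in; I eased the tool over and it dropped away.
- **Last checks:** The final picture shows the plunger upright, with its knob top within about 0.5 px of the fully seated position. The die is still in its stand with its bore empty, and the anvil has not moved. The gripper is clear and the force on the tool is near zero.
- **Less certain:** Forces were only read at the end of each move, so short peaks in between would not show. The two cameras and the arm disagreed by 1 to 2 mm on the knob and hole positions, and I settled this by the force readings. I did not check the bystanders one by one in the last picture.

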